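# Slide the serving dish into the dish rack's bay and shut the flap

## Task

Pull the dish rack's white bottom-hinged flap down flat, slide the blue dish along the rack and over the flap, without lifting or tipping it, onto the dark round spot in the middle of the bay, then swing the flap back up shut behind it. Leave the other kitchen things where they are.

Things in the scene. Friction and masses are not known exactly. Their poses are not given: they have to be found in the camera images.
- rack: Grey plastic dish rack fixed on the cart, its place and yaw (within 0.15 rad) vary. Origin at cart height (z 0) under the middle of the flap's hinge line. y axis: along the rack from landing into bay; x: across it, away from the robot; z up. Along y, mm: landing -300 to -64, flap when down -62 to 0, bay 0 to 170, closed lidded compartment 170 to 275 (98 high, stays shut).
- landing (a point): Centre of the landing, the flat rimless grey board on which the dish starts: rack x -93 to 93, y -300 to -64, top z 20 mm. When down, the flap lies in a recess between landing and bay, upper face at z 19.5, so the dish can slide across almost flush.
- spot (a point): Centre of the dark round spot (140 mm across) on the bay floor, at rack (0, 85, 19) mm: the dish's target. The bay is open at the top: inside x -85 to 85, y 0 to 170, floor z 19, 8 mm thick side walls up to z 65, compartment wall behind. Axes as the rack's.
- flap_hinge (a point): Middle of the flap's hinge line, at rack (0, 0, 19.5) mm; the hinge runs along the rack's x axis. The white flap is 184 mm wide, 60 mm high and 8 mm thick.
- flap (a joint): Angle of the flap about its bottom hinge: 0 upright and shut, 1.57 down flat over the recess, towards the landing (-y). It starts at 0 to 0.35. Light friction holds it below about 0.4 rad; further open it falls flat by its own weight.
- flap_grip (a point): Grip point on the axis of the flap's red round handle bar, to be pinched from above. The bar is 12 mm thick, parallel to the hinge, and sticks out past the rack's near edge (rack x -168 to -93 mm) above the bare cart. The point is at rack x -140, 56 mm from the hinge along the flap, 4 mm outside its inner face: z 75.5 when shut, 15.5 when down. Axes turn with the flap; shut, they are the rack's.
- dish: Blue stoneware round dish, straight-sided and open at the top: 130 mm across, 45 mm high, 5 mm wall, foot 112 mm across, 0.28 to 0.56 kg. Origin at the centre of its underside, z up. It starts upright on the rack's landing.
- cup: Green melamine cup, 76 mm across, 75 mm high, beside the rack's far edge. Origin at the centre of its underside. Leave alone.
- glass_bowl: Clear glass bowl, 120 mm across, 50 mm high, beyond the bay. Origin at the centre of its underside. Leave alone.
- teapot_lid: White ceramic teapot lid, 80 mm across, 38 mm high with its knob, lying on the compartment's lid. Origin at the centre of its underside. Leave alone.
- pitcher_lid: Yellow plastic pitcher lid, 100 mm across, 26 mm high, on the cart at the near side of the landing. Origin at the centre of its underside. Leave alone.
- skimmer: Steel skimmer lying flat on the right of the cart: disc 96 mm across, flat handle 200 mm long towards its -x. Origin under the disc's centre. Leave alone.

How it is judged:
By the outcome, as a careful person would: the job done as asked, in the order asked, and still so for the second after the job is handed in, with the robot touching nothing.
It also fails if it takes over 72 s, if anything falls off the work surface, if the arm or the gripper's body presses on something with over 40 N, if the wrist force passes 120 N, or if a joint passes its speed limit or range.

## Robot

A 7-joint arm with a two-finger parallel gripper is mounted at the origin on the work surface. World frame = base frame: x ahead of the robot, y to its left, z up, the work surface at z = 0. Lengths are in mm, angles in rad, forces in N, time in s.
With the tool pointing down it reaches from about 400 to 875 mm from the base axis. Payload 6.5 kg.
Tool frame: the origin (TCP) lies between the finger pads; the fingertips stand 19 mm ahead of it and the grasp point (between the pads) is the TCP (bot.tips_ahead is the distance from the TCP to the fingertips, in mm); z points along the fingers, y is the line along which they close (so a half turn about z gives the same grasp; the last joint's range is limited). The gripper opens to 88 mm and grips with 3 to 60 N. Pads are 18 mm wide; open, the fingers measure 123 mm over their backs; the gripper's body (75 mm by 187 mm) begins 45 mm behind the grasp point.
Start: joints at [1.051, 0.536, -0.004, 1.538, 0.003, 1.067, -0.071], TCP at [284.945, -584.206, 257.716] pointing down, gripper open.
Joint ranges: [-2.7, 2.7], [-0.37, 2.16], [-1.27, 1.26], [0.24, 2.4], [-1.31, 4.45], [0.19, 1.91], [-2.76, 2.76]. Speed limits (rad/s): [2.39, 2.39, 3.14, 3.14, 3.14, 3.14, 3.14].

## Interface

Orientations are given as a rotation vector (axis times angle).
In Python, from station import bot gives the robot as it stands.
- The arm moves only by the tool drive_tool, never from a script. Its argument "rows" is a list of rows, each an object with "slide": the shift along the tool's x, y, z in units of 60 mm (1.0 is 60 mm), a list of three; "rotation": the turn, a rotation vector about the tool's x, y, z in units of 6 degrees (1.0 is 6 degrees), a list of three; "jaw": the closure, from 0 (fully open) to 1 (shut). In form: [{"slide": [x, y, z], "rotation": [rx, ry, rz], "jaw": jaw}, ...]. A call has 1 to 10 rows; each row shifts and turns the commanded pose from where the row before left it, along the tool's axes as they then stand; what a row does not reach is not made up. A row lasts 1/8 s, in which the tool goes at most 62.5 mm and 10.7 degrees, less where a joint would pass 70% of its speed; a pose out of reach is approached as far as the arm can. A call is refused whole if a number of a shift passes 1 or a number of a turn 1, either way. A call with a gripper value outside its range is refused whole. The fingers move at their own pace and stop on an object; "force" is the grip in N (left out, the last holds). Time passes only in rows, so rows that do not move let the fingers close. It gives the time, the measured TCP pose, the force, the opening and the grip force at its end, in the units of the state.
- bot.state(): the state, without advancing time (a new reading comes with each control period).
- bot.capture(name): name is "side" or "top"; returns the picture (480x640x3 uint8, blue, green, red); there is no depth.
- bot.camera_model(name): a dict with "fx", "fy", "cx", "cy" (pixels), "R" (3x3) and "t" (3): a world point X has camera coordinates R X + t. Camera axes: x right, y down, z forward; pixel columns grow to the right and rows downward; lengths in mm; the calibration is good to about 2 mm. A picture is of the moment at which its call begins. camera_model takes no time and is no camera call.
- bot.hand_in(): hands the job in; it is judged then, once.
The state is a dict: "t": time; "joint_pos": joint angles; "qvel": joint speeds; "joint_torque": joint torques, N m; "tool_pos": TCP position; "eef_rot": TCP orientation; "force": force on the tool from outside, world axes, zero at the start; "wrist_torque": the same for the moment, N m; "opening": finger opening in mm; "grip_force": force on a finger pad.
Only numpy, scipy, OpenCV 4.12 (cv2) and the standard library are available. Lean on these libraries where they do the work, as an engineer would, in place of code of your own. Each camera call takes 0.05 s, during which the arm holds its last target. There are 200 camera calls.

## Working session

There is one attempt and no reset: what is moved stays moved. The work goes in short steps, Python scripts to look and compute and a tool call to move; the robot and the scene stay as the last step left them, time stands still between calls to the robot, and variables do not carry over. Pictures are saved under pics/ and viewed, at most 10 in all, crops included, and the job is handed in when it is done.

Besides the shell and the picture viewer there is one more tool, called after ">>>" as name(argument=value, ...) on one line, values as JSON. drive_tool: Moves the arm, as the interface text tells. Its arguments: {"type":"object","properties":{"rows":{"type":"array","items":{"type":"object","properties":{"slide":{"type":"array","items":{"type":"number"}},"rotation":{"type":"array","items":{"type":"number"}},"jaw":{"type":"number"}}}},"force":{"type":"number"}},"required":["rows"]}

```bash
ls; mkdir -p pics; python3 - <<'E'
from station import bot
import cv2
for n in("side","top"):
    cv2.imwrite(f"pics/{n}0.png",bot.capture(n)); m=bot.camera_model(n); print(n,m)
print(bot.state())
E
```

```text
pics
side {'fx': 471.61522778160213, 'fy': 471.61522778160213, 'cx': 316.0824227017266, 'cy': 239.7702298934499, 'R': array([[ 0.99331673, -0.11529159, -0.0054512 ],
       [-0.06571477, -0.52608843, -0.8478871 ],
       [ 0.09488644,  0.84257867, -0.5301488 ]]), 't': array([-606.98686126,  104.69410193,  945.49864953])}
top {'fx': 601.8685534941018, 'fy': 601.8685534941018, 'cx': 320.98841288766715, 'cy': 242.38293428743805, 'R': array([[-2.17194294e-02, -9.99760352e-01, -2.73955386e-03],
       [-9.92205949e-01,  2.18914565e-02, -1.22670775e-01],
       [ 1.22701350e-01,  5.38623930e-05, -9.92443639e-01]]), 't': array([ -53.91611424,  620.66516877, 1409.46063734])}
{'t': 0.1, 'joint_pos': array([ 1.05081259,  0.53709522, -0.00444369,  1.5387751 ,  0.00260765,
        1.06734558, -0.07116439]), 'qvel': array([-0.00170642, -0.00215616,  0.00174352, -0.00369004, -0.0010072 ,
       -0.0002563 ,  0.00084221]), 'joint_torque': array([ 1.81417257e-03, -5.72080564e+01,  9.93361138e-01, -2.52232432e+01,
       -5.62553317e-02,  1.33820245e-02,  5.19076366e-05]), 'tool_pos': array([ 284.69166771, -583.73282551,  256.92321927]), 'eef_rot': array([-3.05952958e+00, -7.06530961e-01,  7.58628196e-04]), 'force': array([ 0.18803663, -0.16755812,  0.26975124]), 'wrist_torque': array([0.02942535, 0.03521039, 0.01487443]), 'grip_force': 0.0, 'opening': 88.34134000599323}
```

View pics/top0.png

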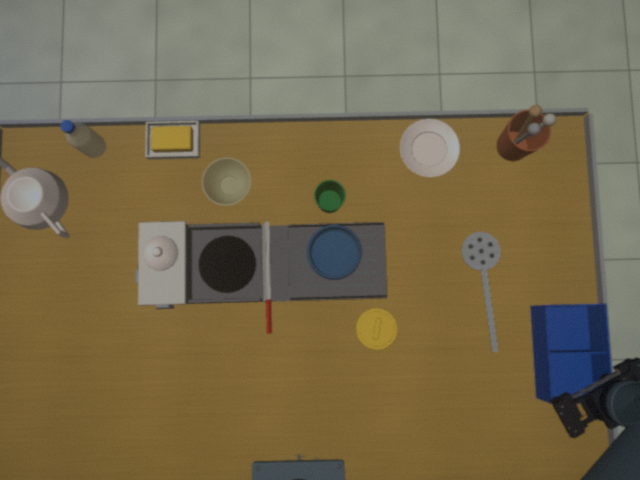

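View pics/side0.png

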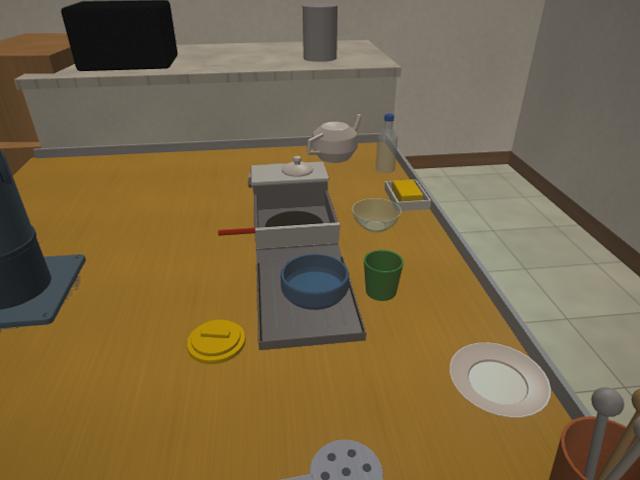

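The top view shows the rack running left to right, with the spot at about (227,264), the dish at (334,252) and the red bar at (269,317). The side view confirms the flap is nearly shut and the yellow lid sits near the landing.

```bash
cat > h.py <<'E'
import numpy as np,cv2
from station import bot
from scipy.spatial.transform import Rotation as Ro
def cm(n):
    m=bot.camera_model(n);return m
def ray(n,u,v):
    m=cm(n);d=np.array([(u-m['cx'])/m['fx'],(v-m['cy'])/m['fy'],1.]);return -m['R'].T@m['t'],m['R'].T@d
def onz(n,u,v,z):
    o,d=ray(n,u,v);return o+d*(z-o[2])/d[2]
def blob(mask):
    k,l,s,c=cv2.connectedComponentsWithStats(mask.astype(np.uint8));i=1+np.argmax(s[1:,4]);return l==i
def hsv(img): return [a.astype(int) for a in cv2.split(cv2.cvtColor(img,cv2.COLOR_BGR2HSV))]
def red(img):
    h,s,v=hsv(img);return ((h<6)|(h>174))&(s>180)&(v>90)
def blue(img):
    h,s,v=hsv(img);return (h>95)&(h<118)&(s>90)&(v>50)
def box(m,u0,v0,u1,v1):
    o=np.zeros_like(m);o[v0:v1,u0:u1]=m[v0:v1,u0:u1];return o
def ell(m):
    c=max(cv2.findContours(m.astype(np.uint8),0,1)[0],key=cv2.contourArea);return cv2.fitEllipse(cv2.convexHull(c))
E
python3 - <<'E'
from h import *
T=cv2.imread('pics/top0.png');S=cv2.imread('pics/side0.png')
h,s,v=hsv(T)
sp=blob(box(v<45,190,225,262,302));e=ell(sp);print('spot',e,sp.sum(),onz('top',*e[0],19))
d=blob(box(blue(T),290,215,380,290));e=ell(d);print('dish',e,d.sum(),'rim',onz('top',*e[0],45))
dS=blob(box(blue(S),270,240,360,320));print('dishS',ell(dS),dS.sum())
for n,I,b in(('top',T,(255,290,285,345)),('side',S,(205,215,262,245))):
    r=blob(box(red(I),*b));p=np.argwhere(r)[:,::-1].astype(float);q=cv2.minAreaRect(p.astype(np.float32));print(n,'red',cv2.boxPoints(q).round(1).tolist(),r.sum())
# landing: grey mask
g=blob(box((s<70)&(v>40)&(v<150),120,205,400,315));q=cv2.minAreaRect(np.argwhere(box(g,292,205,400,315))[:,::-1].astype(np.float32));print('landing',cv2.boxPoints(q).round(1).tolist())
g2=g|sp
for z in(20,):
  for c in cv2.boxPoints(q): print(onz('top',*c,z).round(1))
y=hsv(T);m=blob(box((y[0]>22)&(y[0]<32)&(y[1]>200)&(y[2]>170),340,300,410,360));e=ell(m);print('lid',e,onz('top',*e[0],20))
for n,I in(('top',T),('side',S)):
  x0,x1,y0,y1=((120,400,200,350),(200,400,140,350))[n=='side']
  c=I[y0:y1,x0:x1];k=2.85 if n=='top' else 2.8;cv2.imwrite(f'pics/{n}0c.png',cv2.resize(c,None,fx=k,fy=k))
E
```

```text
spot ((226.99591064453125, 263.76123046875), (54.966636657714844, 56.078094482421875), 46.568885803222656) 2430 [574.45508076 161.77046927  19.        ]
dish ((333.8245544433594, 251.54440307617188), (52.17257308959961, 52.34975814819336), 59.86025619506836) 1960 rim [595.76304047 -97.66866609  45.        ]
dishS ((314.4251708984375, 273.8055725097656), (38.31401824951172, 65.8465805053711), 89.92647552490234) 962
top red [[267.0, 301.0], [269.0, 301.0], [269.0, 332.0], [267.0, 332.0]] 84
side red [[218.8000030517578, 230.1999969482422], [254.0, 227.89999389648438], [254.1999969482422, 231.5], [219.10000610351562, 233.89999389648438]] 122
landing [[289.8999938964844, 224.60000610351562], [384.29998779296875, 221.89999389648438], [386.3999938964844, 297.29998779296875], [292.0, 300.0]]
[667.1   7.6  20. ]
[ 668.7 -223.3   20. ]
[ 484.9 -222.1   20. ]
[483.4   5.2  20. ]Traceback (most recent call last):
  File "<stdin>", line 14, in <module>
  File "h.py", line 11, in blob
    k,l,s,c=cv2.connectedComponentsWithStats(mask.astype(np.uint8));i=1+np.argmax(s[1:,4]);return l==i
                                                                        ~~~~~~~~~^^^^^^^^^
    return _wrapfunc(a, 'argmax', axis=axis, out=out, **kwds)
    return bound(*args, **kwds)
ValueError: attempt to get argmax of an empty sequence
```

```bash
python3 - <<'E'
from h import *
T=cv2.imread('pics/top0.png');S=cv2.imread('pics/side0.png')
print('dish rim',onz('top',333.82,251.54,65))
h,s,v=hsv(T);print('lid px',h[328,377],s[328,377],v[328,377]); 
m=blob(box((h>20)&(h<34)&(v>v[328,377]-40)&(s>s[328,377]-40),350,303,405,355));e=ell(m);print('lid',e,m.sum(),onz('top',*e[0],20))
y=0.0065;H=np.array([575.0,76.8,0]);R=Ro.from_euler('z',y).as_matrix()
# bar: plane rack x=-168 outer end & x=-120
def P(n,p):m=cm(n);c=m['R']@p+m['t'];return m['fx']*c[0]/c[2]+m['cx'],m['fy']*c[1]/c[2]+m['cy']
for a in(0,.1,.2,.3,.4):
  for x in(-168,-100):
    # bar: 56 along flap, 4 outside inner face; shut at rack y=-4?(outside) check sign
    for o in(-4,4):
      p=H+R@np.array([x,-56*np.sin(a)+o*np.cos(a),19.5+56*np.cos(a)+o*np.sin(a)]);print(a,x,o,np.round(P('top',p),1),np.round(P('side',p),1))
print(bot.state()['eef_rot'],Ro.from_rotvec(bot.state()['eef_rot']).as_matrix().round(3))
for n,I in(('top',T),('side',S)):
  x0,x1,y0,y1=((120,400,200,350),(200,400,140,350))[n=='side']
  c=I[y0:y1,x0:x1];k=2.85 if n=='top' else 2.8;cv2.imwrite(f'pics/{n}0c.png',cv2.resize(c,None,fx=k,fy=k))
E
```

```text
dish rim [593.61887048 -97.23712455  65.        ]
lid px 22 172 165
lid ((376.14385986328125, 328.0268859863281), (44.25177001953125, 45.541744232177734), 144.05809020996094) 1487 [ 412.22371299 -194.94964577   20.        ]
0 -168 -4 [262.5 333.3] [216.9 228.6]
0 -168 4 [259.  333.4] [217.1 226.7]
0 -100 -4 [262.  303.6] [249.  226.5]
0 -100 4 [258.5 303.7] [249.  224.6]
0.1 -168 -4 [264.9 333.2] [216.7 230.2]
0.1 -168 4 [261.4 333.3] [216.9 228. ]
0.1 -100 -4 [264.4 303.5] [249.  228.1]
0.1 -100 4 [260.9 303.6] [249.  225.9]
0.2 -168 -4 [267.3 333.1] [216.7 232. ]
0.2 -168 4 [263.9 333.2] [216.8 229.5]
0.2 -100 -4 [266.8 303.5] [249.1 229.9]
0.2 -100 4 [263.4 303.6] [249.  227.4]
0.3 -168 -4 [269.7 333. ] [216.6 234. ]
0.3 -168 4 [266.3 333.2] [216.7 231.2]
0.3 -100 -4 [269.2 303.4] [249.2 231.9]
0.3 -100 4 [265.8 303.5] [249.1 229.1]
0.4 -168 -4 [272. 333.] [216.6 236.2]
0.4 -168 4 [268.7 333.1] [216.6 233.2]
0.4 -100 -4 [271.5 303.4] [249.2 234. ]
0.4 -100 4 [268.2 303.4] [249.1 231. ]
[-3.05952958e+00 -7.06530961e-01  7.58628196e-04] [[ 0.899  0.438 -0.001]
 [ 0.438 -0.899  0.001]
 [-0.    -0.002 -1.   ]]
```

View pics/top0c.png

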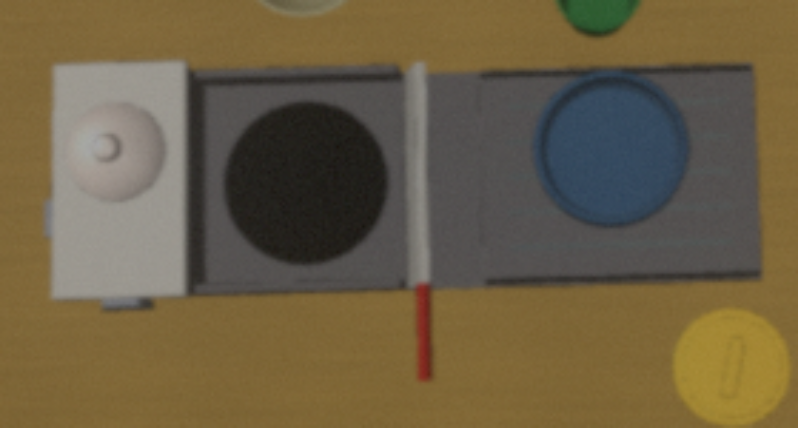

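Flap angle is about 0.24 rad, and the dish is at rack (17.5, -174). First I'll align the tool with the rack and move above the bar.

>>> drive_tool(rows=[{"rotation": [0,0,0.86],"slide": [0,0,0],"jaw": 0},{"rotation": [0,0,0.86],"slide": [0,0,0],"jaw": 0},{"rotation": [0,0,0.85],"slide": [0,0,0],"jaw": 0},{"rotation": [0,0,0.85],"slide": [0,0,0],"jaw": 0},{"rotation": [0,0,0.85],"slide": [0,0,0],"jaw": 0},{"rotation": [0,0,0],"slide": [0.35,-0.7,0],"jaw": 0.4},{"rotation": [0,0,0],"slide": [0.35,-0.7,0],"jaw": 0.4},{"rotation": [0,0,0],"slide": [0.35,-0.7,0],"jaw": 0.4},{"rotation": [0,0,0],"slide": [0.35,-0.7,0],"jaw": 0.4},{"rotation": [0,0,0],"slide": [0.3,-0.7,0],"jaw": 0.4}], force=12)

```text
t: 1.35
tool_pos: [386.1, -371.8, 257.5]
eef_rot: [-3.141, -0.011, 0.0]
force: [0.1, -0.4, 0.5]
opening: 53.1
grip_force: 0.0
```

>>> drive_tool(rows=[{"rotation": [0,0,0],"slide": [0.3,-0.7,0],"jaw": 0.4},{"rotation": [0,0,0],"slide": [0.3,-0.7,0],"jaw": 0.4},{"rotation": [0,0,0],"slide": [0.2,-0.7,0],"jaw": 0.4},{"rotation": [0,0,0],"slide": [0,-0.7,0],"jaw": 0.4},{"rotation": [0,0,0],"slide": [0,-0.7,0],"jaw": 0.4},{"rotation": [0,0,0],"slide": [0,-0.7,0],"jaw": 0.4},{"rotation": [0,0,0],"slide": [0,-0.7,0],"jaw": 0.4},{"rotation": [0,0,0],"slide": [0,-0.7,0],"jaw": 0.4},{"rotation": [0,0,0],"slide": [0,-0.7,0],"jaw": 0.4},{"rotation": [0,0,0],"slide": [0,0,0],"jaw": 0.4}])

```text
t: 2.6
tool_pos: [430.7, 7.7, 257.6]
eef_rot: [-3.141, -0.019, 0.0]
force: [0.5, -0.0, 0.1]
opening: 52.7
grip_force: 0.0
```

>>> drive_tool(rows=[{"rotation": [0,0,0],"slide": [0.08,-0.85,0],"jaw": 0.5},{"rotation": [0,0,0],"slide": [0,0,0.6],"jaw": 0.5},{"rotation": [0,0,0],"slide": [0,0,0.6],"jaw": 0.5},{"rotation": [0,0,0],"slide": [0,0,0.6],"jaw": 0.5},{"rotation": [0,0,0],"slide": [0,0,0.5],"jaw": 0.5},{"rotation": [0,0,0],"slide": [0,0,0.3],"jaw": 0.5},{"rotation": [0,0,0],"slide": [0,0,0],"jaw": 0.5}])

```text
t: 3.48
tool_pos: [434.5, 54.5, 100.6]
eef_rot: [3.14, 0.009, -0.005]
force: [-0.0, -0.9, -0.1]
opening: 44.0
grip_force: 0.0
```

```bash
python3 - <<'E'
from h import *
print(bot.state()['tool_pos'])
T=bot.capture('top')[230:360,180:360];S=bot.capture('side')[150:300,160:340]
T=cv2.resize(T,(400,289));S=cv2.resize(S,(400,333))
o=np.zeros((333,800,3),np.uint8);o[:289,:400]=T;o[:,400:]=S;cv2.imwrite('pics/g1.png',o)
E
```

```text
[434.50691921  54.52002847 100.5978074 ]
```

View pics/g1.png

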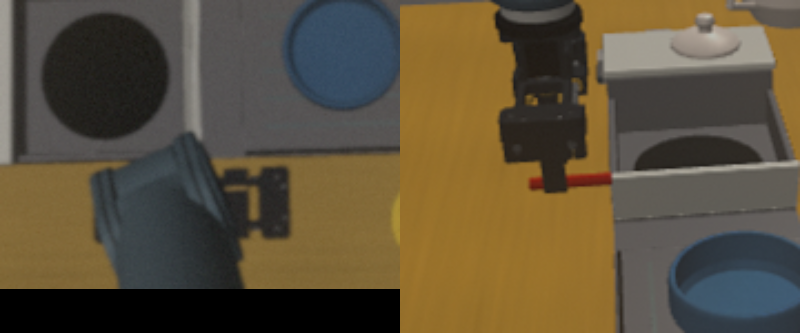

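The fingers straddle the red bar, seen in the right half of the composite at about (555,183). I'll go down and pinch.

>>> drive_tool(rows=[{"rotation": [0,0,0],"slide": [0,-0.06,0.15],"jaw": 0.5},{"rotation": [0,0,0],"slide": [0,0,0.15],"jaw": 0.6},{"rotation": [0,0,0],"slide": [0,0,0],"jaw": 0.75},{"rotation": [0,0,0],"slide": [0,0,0],"jaw": 0.85},{"rotation": [0,0,0],"slide": [0,0,0],"jaw": 1},{"rotation": [0,0,0],"slide": [0,0,0],"jaw": 1},{"rotation": [0,0,0],"slide": [0,0,0],"jaw": 1}], force=12)

```text
t: 4.45
tool_pos: [435.6, 59.4, 83.8]
eef_rot: [3.142, 0.01, 0.0]
force: [-0.1, -0.7, 0.5]
opening: 11.4
grip_force: 12.0
```

>>> drive_tool(rows=[{"rotation": [0,0,0],"slide": [0,0.12,0.04],"jaw": 1},{"rotation": [0,0,0],"slide": [0,0.12,0.06],"jaw": 1},{"rotation": [0,0,0],"slide": [0,0.1,0.07],"jaw": 1},{"rotation": [0,0,0],"slide": [0,0.08,0.08],"jaw": 1},{"rotation": [0,0,0],"slide": [0,0.08,0.09],"jaw": 1},{"rotation": [0,0,0],"slide": [0,0.06,0.1],"jaw": 1},{"rotation": [0,0,0],"slide": [0,0.04,0.1],"jaw": 1},{"rotation": [0,0,0],"slide": [0,0.03,0.08],"jaw": 1},{"rotation": [0,0,0],"slide": [0,0.03,0.13],"jaw": 1},{"rotation": [0,0,0],"slide": [0,0,0],"jaw": 1}])

```text
t: 5.7
tool_pos: [435.8, 21.2, 38.2]
eef_rot: [-3.14, -0.013, -0.0]
force: [0.4, 7.5, 0.2]
opening: 11.5
grip_force: 12.0
```

>>> drive_tool(rows=[{"rotation": [0,0,0],"slide": [0,0,0.07],"jaw": 1},{"rotation": [0,0,0],"slide": [0,0,0.07],"jaw": 1},{"rotation": [0,0,0],"slide": [0,0,0.04],"jaw": 1},{"rotation": [0,0,0],"slide": [0,0,0],"jaw": 1},{"rotation": [0,0,0],"slide": [0,0,0],"jaw": 1}])

```text
t: 6.32
tool_pos: [436.8, 21.4, 28.6]
eef_rot: [-3.14, -0.013, -0.004]
force: [-2.4, 7.7, 14.4]
opening: 11.4
grip_force: 12.0
```

>>> drive_tool(rows=[{"rotation": [0,0,0],"slide": [0,0,0],"jaw": 0.6},{"rotation": [0,0,0],"slide": [0,0,0],"jaw": 0.6},{"rotation": [0,0,0],"slide": [0,0,0],"jaw": 0.6},{"rotation": [0,0,0],"slide": [0,0,-0.2],"jaw": 0.6},{"rotation": [0,0,0],"slide": [0,0,-0.6],"jaw": 0.6},{"rotation": [0,0,0],"slide": [0,0,-0.6],"jaw": 0.6},{"rotation": [0,0,0],"slide": [0,0,-0.6],"jaw": 0.6},{"rotation": [0,0,0],"slide": [0.5,0.6,0],"jaw": 0.6},{"rotation": [0,0,0],"slide": [0.5,0.6,0],"jaw": 0.6},{"rotation": [0,0,0],"slide": [0.5,0.6,0],"jaw": 0.6}])

```text
t: 7.58
tool_pos: [527.2, -88.9, 148.9]
eef_rot: [3.141, 0.011, 0.001]
force: [-0.0, 0.5, -0.4]
opening: 35.3
grip_force: 0.0
```

>>> drive_tool(rows=[{"rotation": [0,0,0],"slide": [0.5,0.6,0],"jaw": 0.6},{"rotation": [0,0,0],"slide": [0.5,0.5,0],"jaw": 0.6},{"rotation": [0,0,0],"slide": [0,0,0],"jaw": 0.6},{"rotation": [0,0,0],"slide": [0,0,0],"jaw": 0.6}])

```text
t: 8.07
tool_pos: [586.1, -152.4, 148.0]
eef_rot: [-3.141, -0.011, 0.002]
force: [-1.2, -0.4, 0.2]
opening: 35.4
grip_force: 0.0
```

```bash
python3 - <<'E'
from h import *
s=bot.state();print(s['tool_pos'],s['eef_rot'],s['opening'])
t=bot.capture('top');T=t[200:350,210:400];S=bot.capture('side')[150:350,200:400]
T=cv2.resize(T,(400,316));S=cv2.resize(S,(400,400))
o=np.zeros((400,800,3),np.uint8);o[:316,:400]=T;o[:,400:]=S;cv2.imwrite('pics/g2.png',o)
E
```

```text
[ 586.07298916 -152.390414    148.02706443] [-3.14078363e+00 -1.10074301e-02  1.54564670e-03] 35.38620635034267
```

View pics/g2.png

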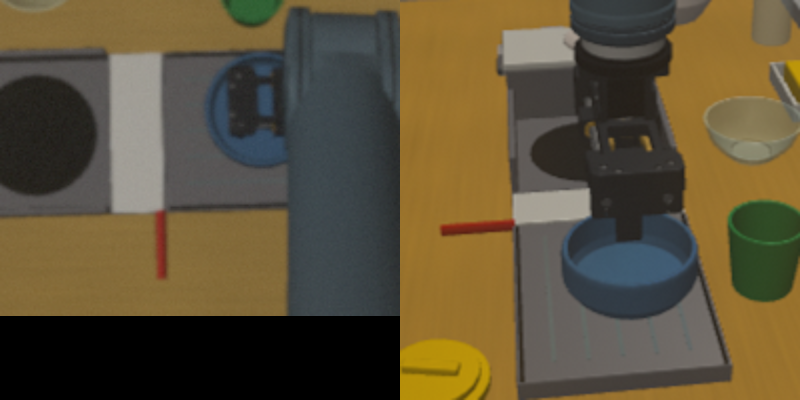

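The flap lies flat at about (137,130) in the left half, and the dish is undisturbed. I'll lower over its trailing wall.

>>> drive_tool(rows=[{"rotation": [0,0,0],"slide": [0.13,0.13,0],"jaw": 0.6},{"rotation": [0,0,0],"slide": [0,0,0.4],"jaw": 0.6},{"rotation": [0,0,0],"slide": [0,0,0.4],"jaw": 0.6},{"rotation": [0,0,0],"slide": [0,0,0.4],"jaw": 0.6},{"rotation": [0,0,0],"slide": [0,0,0.25],"jaw": 0.6},{"rotation": [0,0,0],"slide": [0,0,0.1],"jaw": 0.6},{"rotation": [0,0,0],"slide": [0,0,0],"jaw": 0.6},{"rotation": [0,0,0],"slide": [0,0,0],"jaw": 0.6}])

```text
t: 9.18
tool_pos: [595.3, -161.1, 55.7]
eef_rot: [3.141, 0.01, 0.002]
force: [0.2, 0.1, -0.0]
opening: 35.3
grip_force: 0.0
```

>>> drive_tool(rows=[{"rotation": [0,0,0],"slide": [0,0,0],"jaw": 0.75},{"rotation": [0,0,0],"slide": [0,0,0],"jaw": 0.85},{"rotation": [0,0,0],"slide": [0,0,0],"jaw": 0.9},{"rotation": [0,0,0],"slide": [0,0,0],"jaw": 1},{"rotation": [0,0,0],"slide": [0,0,0],"jaw": 1},{"rotation": [0,0,0],"slide": [0,0,0],"jaw": 1}], force=10)

```text
t: 9.93
tool_pos: [595.5, -161.0, 55.3]
eef_rot: [3.141, 0.011, 0.003]
force: [1.6, 2.5, 2.8]
opening: 5.7
grip_force: 9.5
```

>>> drive_tool(rows=[{"rotation": [0,0,0],"slide": [-0.01,-0.06,0],"jaw": 1},{"rotation": [0,0,0],"slide": [-0.05,-0.12,0],"jaw": 1},{"rotation": [0,0,0],"slide": [-0.05,-0.15,0],"jaw": 1},{"rotation": [0,0,0],"slide": [-0.05,-0.15,0],"jaw": 1},{"rotation": [0,0,0],"slide": [-0.05,-0.15,0],"jaw": 1},{"rotation": [0,0,0],"slide": [-0.05,-0.15,0],"jaw": 1},{"rotation": [0,0,0],"slide": [-0.05,-0.12,0],"jaw": 1}])

```text
t: 10.8
tool_pos: [575.7, -109.3, 55.2]
eef_rot: [3.139, 0.008, 0.001]
force: [1.8, -4.6, 2.6]
opening: 5.9
grip_force: 9.7
```

>>> drive_tool(rows=[{"rotation": [0,0,0],"slide": [0,-0.15,0],"jaw": 1},{"rotation": [0,0,0],"slide": [0,-0.15,0],"jaw": 1},{"rotation": [0,0,0],"slide": [0,-0.15,0],"jaw": 1},{"rotation": [0,0,0],"slide": [0,-0.15,0],"jaw": 1},{"rotation": [0,0,0],"slide": [0,-0.15,0],"jaw": 1},{"rotation": [0,0,0],"slide": [0,-0.15,0],"jaw": 1},{"rotation": [0,0,0],"slide": [0,-0.15,0],"jaw": 1},{"rotation": [0,0,0],"slide": [0,-0.15,0],"jaw": 1},{"rotation": [0,0,0],"slide": [0,-0.15,0],"jaw": 1},{"rotation": [0,0,0],"slide": [0,-0.15,0],"jaw": 1}])

```text
t: 12.05
tool_pos: [574.8, -20.2, 55.2]
eef_rot: [3.138, 0.007, -0.001]
force: [1.0, -6.6, 5.4]
opening: 5.5
grip_force: 10.3
```

>>> drive_tool(rows=[{"rotation": [0,0,0],"slide": [0,-0.15,0],"jaw": 1},{"rotation": [0,0,0],"slide": [0,-0.15,0],"jaw": 1},{"rotation": [0,0,0],"slide": [0,-0.15,0],"jaw": 1},{"rotation": [0,0,0],"slide": [0,-0.15,0],"jaw": 1},{"rotation": [0,0,0],"slide": [0,-0.15,0],"jaw": 1},{"rotation": [0,0,0],"slide": [0,-0.15,0],"jaw": 1},{"rotation": [0,0,0],"slide": [0,-0.15,0],"jaw": 1},{"rotation": [0,0,0],"slide": [0,-0.15,0],"jaw": 1},{"rotation": [0,0,0],"slide": [0,-0.15,0],"jaw": 1},{"rotation": [0,0,0],"slide": [0,-0.15,0],"jaw": 1}])

```text
t: 13.3
tool_pos: [574.2, 74.1, 54.6]
eef_rot: [-3.141, -0.011, 0.001]
force: [-0.3, -1.0, -3.1]
opening: 5.6
grip_force: 10.4
```

>>> drive_tool(rows=[{"rotation": [0,0,0],"slide": [0,-0.12,0.01],"jaw": 1},{"rotation": [0,0,0],"slide": [0,-0.12,0],"jaw": 1},{"rotation": [0,0,0],"slide": [0,-0.06,0],"jaw": 1},{"rotation": [0,0,0],"slide": [0,0,0],"jaw": 1},{"rotation": [0,0,0],"slide": [0,0,0],"jaw": 1}])

```text
t: 13.92
tool_pos: [574.3, 92.2, 54.2]
eef_rot: [-3.14, -0.012, -0.0]
force: [0.4, 1.1, -1.3]
opening: 5.6
grip_force: 10.3
```

```bash
python3 - <<'E'
from h import *
s=bot.state();print(s['tool_pos'],s['force'])
t=bot.capture('top');sd=bot.capture('side');T=t[200:350,150:340];S=sd[130:300,220:390]
T=cv2.resize(T,(400,316));S=cv2.resize(S,(400,400))
o=np.zeros((400,800,3),np.uint8);o[:316,:400]=T;o[:,400:]=S;cv2.imwrite('pics/g3.png',o)
E
```

```text
[574.30467106  92.17298217  54.22519273] [ 0.41609037  1.05513678 -1.33354297]
```

View pics/g3.png

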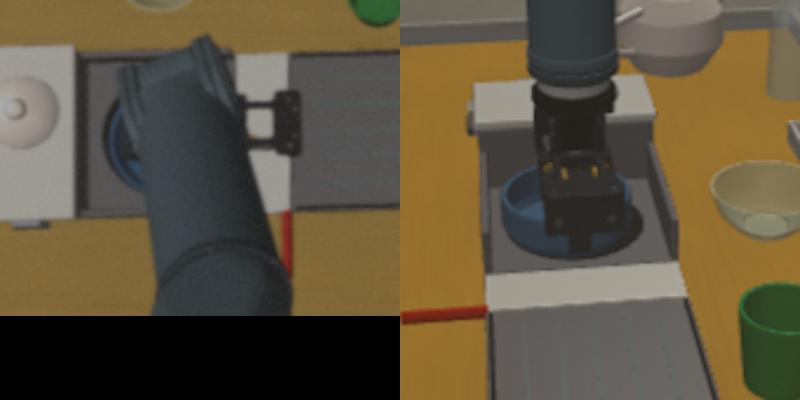

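```bash
python3 - <<'E'
from h import *
t=bot.capture('top');sd=bot.capture('side')
m=blob(box(blue(sd),255,180,330,240));ys,xs=np.nonzero(m);print(xs.min(),xs.max(),ys.min(),ys.max())
def P(n,p):m=cm(n);c=m['R']@p+m['t'];return m['fx']*c[0]/c[2]+m['cx'],m['fy']*c[1]/c[2]+m['cy']
a=np.linspace(0,2*np.pi,100)
for cx in(565,570,574.5):
  q=np.array([P('side',np.array([cx+65*np.cos(b),155+65*np.sin(b),z])) for b in a for z in(64,)]);print(cx,q.min(0),q.max(0))
tb=blob(box(blue(t),180,200,300,310));ys,xs=np.nonzero(tb);print(xs.min(),ys.min(),ys.max(),tb.sum())
for cy in(155,160):
  q=np.array([P('top',np.array([570+65*np.cos(b),cy+65*np.sin(b),64])) for b in a]);print(cy,q.min(0),q.max(0))
E
```

```text
271 280 216 222
565 [260.44340759 197.68493263] [316.51866689 224.45852167]
570 [262.61290231 197.56768617] [318.65672267 224.31666529]
574.5 [264.56383614 197.46224694] [320.57939005 224.18910505]
202 252 279 41
155 [199.2397209  236.53134907] [254.48448999 291.61071983]
160 [197.11466551 236.57761773] [252.35941359 291.65750202]
```

>>> drive_tool(rows=[{"rotation": [0,0,0],"slide": [0.03,-0.06,0],"jaw": 1},{"rotation": [0,0,0],"slide": [0.02,-0.05,0.01],"jaw": 1},{"rotation": [0,0,0],"slide": [0,0,0],"jaw": 1},{"rotation": [0,0,0],"slide": [0,0,0],"jaw": 0.85},{"rotation": [0,0,0],"slide": [0,0,0],"jaw": 0.65},{"rotation": [0,0,0],"slide": [0,0,0],"jaw": 0.65},{"rotation": [0,0,0],"slide": [0,0,-0.3],"jaw": 0.65},{"rotation": [0,0,0],"slide": [0,0,-0.7],"jaw": 0.65},{"rotation": [0,0,0],"slide": [0,0.2,-0.8],"jaw": 0.65},{"rotation": [0,0,0],"slide": [0,0.8,0],"jaw": 0.65}])

```text
t: 15.38
tool_pos: [581.0, 41.1, 167.2]
eef_rot: [-3.138, -0.02, -0.015]
force: [0.5, -0.4, -0.5]
opening: 30.5
grip_force: 0.0
```

>>> drive_tool(rows=[{"rotation": [0,0,0],"slide": [0,0.8,0],"jaw": 0.65},{"rotation": [0,0,0],"slide": [0,0.8,0],"jaw": 0.65},{"rotation": [0,0,0],"slide": [-0.3,0.8,0],"jaw": 0.65},{"rotation": [0,0,0],"slide": [-0.3,0.8,0],"jaw": 0.65},{"rotation": [0,0,0],"slide": [0,0,0],"jaw": 0.65},{"rotation": [0,0,0],"slide": [0,0,0],"jaw": 0.65}])

```text
t: 16.12
tool_pos: [543.7, -153.9, 162.6]
eef_rot: [-3.141, -0.011, -0.002]
force: [-0.0, 1.0, -0.1]
opening: 30.7
grip_force: 0.0
```

```bash
python3 - <<'E'
from h import *
s=bot.state();print(s['tool_pos'],s['eef_rot'])
t=bot.capture('top');sd=bot.capture('side');cv2.imwrite('pics/t4.png',t);cv2.imwrite('pics/s4.png',sd)
h,s_,v=hsv(t);m=blob(box((h>90)&(h<125)&(s_>70)&(v>25),180,200,290,310));e=ell(m);print(e,m.sum(),onz('top',*e[0],64))
T=t[210:320,150:340];S=sd[130:300,220:390]
T=cv2.resize(T,(400,232));S=cv2.resize(S,(400,400))
o=np.zeros((400,800,3),np.uint8);o[:232,:400]=T;o[:,400:]=S;cv2.imwrite('pics/g4.png',o)
E
```

```text
[ 543.68797928 -153.8895737   162.64638142] [-3.14104773e+00 -1.10412464e-02 -2.28268106e-03]
((227.9700164794922, 265.0959167480469), (53.619712829589844, 54.397491455078125), 79.47595977783203) 2149 [567.15189664 152.39807981  64.        ]
```

View pics/g4.png

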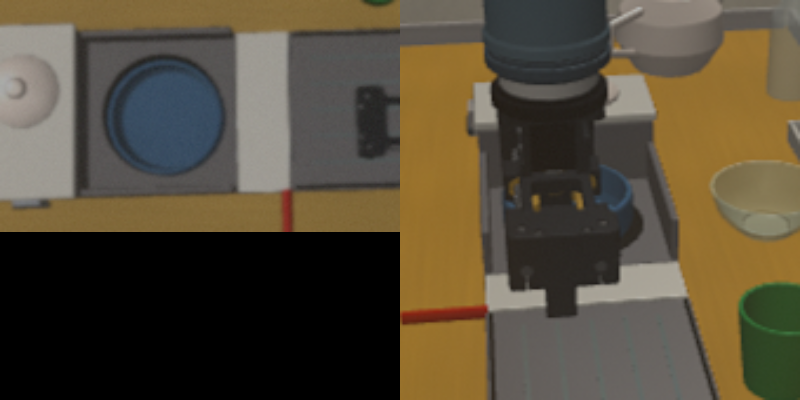

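The dish is on the bay floor but its centre is at about (567,152) against the target (574.5,162). I'll regrip and correct it.

>>> drive_tool(rows=[{"rotation": [0,0,0],"slide": [0.13,-0.8,0],"jaw": 0.65},{"rotation": [0,0,0],"slide": [0.1,-0.8,0],"jaw": 0.65},{"rotation": [0,0,0],"slide": [0.1,-0.8,0],"jaw": 0.65},{"rotation": [0,0,0],"slide": [0.1,-0.8,0],"jaw": 0.65},{"rotation": [0,0,0],"slide": [0,-0.8,0],"jaw": 0.65},{"rotation": [0,0,0],"slide": [0,0,0],"jaw": 0.65},{"rotation": [0,0,0],"slide": [0,0,0],"jaw": 0.65}])

```text
t: 17.1
tool_pos: [567.1, 86.0, 161.7]
eef_rot: [3.141, 0.013, -0.0]
force: [-0.3, -0.7, -0.4]
opening: 30.9
grip_force: 0.0
```

>>> drive_tool(rows=[{"rotation": [0,0,0],"slide": [0,-0.06,0.5],"jaw": 0.65},{"rotation": [0,0,0],"slide": [0,0,0.5],"jaw": 0.65},{"rotation": [0,0,0],"slide": [0,0,0.4],"jaw": 0.65},{"rotation": [0,0,0],"slide": [0,0,0.25],"jaw": 0.65},{"rotation": [0,0,0],"slide": [0,0,0.12],"jaw": 0.65},{"rotation": [0,0,0],"slide": [0,0,0],"jaw": 0.65},{"rotation": [0,0,0],"slide": [0,0,0],"jaw": 0.65}])

```text
t: 17.98
tool_pos: [567.9, 89.2, 56.3]
eef_rot: [-3.141, -0.01, -0.002]
force: [0.4, 0.2, 0.5]
opening: 30.9
grip_force: 0.0
```

>>> drive_tool(rows=[{"rotation": [0,0,0],"slide": [0,0,0],"jaw": 0.8},{"rotation": [0,0,0],"slide": [0,0,0],"jaw": 0.9},{"rotation": [0,0,0],"slide": [0,0,0],"jaw": 1},{"rotation": [0,0,0],"slide": [0,0,0],"jaw": 1},{"rotation": [0,0,0],"slide": [0,0,0],"jaw": 1}], force=15)

```text
t: 18.6
tool_pos: [567.6, 89.7, 55.7]
eef_rot: [-3.141, -0.011, -0.001]
force: [1.1, 4.3, 1.0]
opening: 5.1
grip_force: 14.6
```

>>> drive_tool(rows=[{"rotation": [0,0,0],"slide": [0.03,-0.04,0],"jaw": 1},{"rotation": [0,0,0],"slide": [0.03,-0.04,0],"jaw": 1},{"rotation": [0,0,0],"slide": [0.03,-0.04,0],"jaw": 1},{"rotation": [0,0,0],"slide": [0.03,-0.04,0],"jaw": 1},{"rotation": [0,0,0],"slide": [0,0,0],"jaw": 1},{"rotation": [0,0,0],"slide": [0,0,0],"jaw": 1}])

```text
t: 19.35
tool_pos: [571.6, 93.2, 55.4]
eef_rot: [3.134, 0.006, -0.011]
force: [-8.7, -9.0, 14.6]
opening: 5.1
grip_force: 15.3
```

>>> drive_tool(rows=[{"rotation": [0,0,0],"slide": [0,0,-0.01],"jaw": 1},{"rotation": [0,0,0],"slide": [0.02,-0.02,-0.01],"jaw": 1},{"rotation": [0,0,0],"slide": [0,0,0],"jaw": 1}])

```text
t: 19.73
tool_pos: [575.3, 100.1, 56.2]
eef_rot: [3.141, 0.011, -0.001]
force: [0.2, 0.6, -4.3]
opening: 5.2
grip_force: 15.5
```

>>> drive_tool(rows=[{"rotation": [0,0,0],"slide": [0,0,0.01],"jaw": 1},{"rotation": [0,0,0],"slide": [0,0,0],"jaw": 1},{"rotation": [0,0,0],"slide": [0,0,0],"jaw": 0.8},{"rotation": [0,0,0],"slide": [0,0,0],"jaw": 0.65},{"rotation": [0,0,0],"slide": [0,0,0],"jaw": 0.65},{"rotation": [0,0,0],"slide": [0,0,0],"jaw": 0.65}])

```text
t: 20.48
tool_pos: [575.8, 100.0, 56.3]
eef_rot: [-3.141, -0.011, -0.001]
force: [-0.6, -1.2, -0.1]
opening: 30.9
grip_force: 0.0
```

>>> drive_tool(rows=[{"rotation": [0,0,0],"slide": [0,0,-0.3],"jaw": 0.65},{"rotation": [0,0,0],"slide": [0,0,-0.5],"jaw": 0.65},{"rotation": [0,0,0],"slide": [0,0,-0.7],"jaw": 0.65},{"rotation": [0,0,0],"slide": [0,0.7,-0.3],"jaw": 0.65},{"rotation": [0,0,0],"slide": [0,0.8,0],"jaw": 0.65},{"rotation": [0,0,0],"slide": [0,0.8,0],"jaw": 0.65},{"rotation": [0,0,0],"slide": [-0.2,0.8,0],"jaw": 0.65},{"rotation": [0,0,0],"slide": [-0.2,0.8,0],"jaw": 0.65},{"rotation": [0,0,0],"slide": [0,0,0],"jaw": 0.65},{"rotation": [0,0,0],"slide": [0,0,0],"jaw": 0.65}])

```text
t: 21.72
tool_pos: [553.6, -133.5, 165.1]
eef_rot: [-3.141, -0.011, -0.002]
force: [0.6, 0.8, 1.0]
opening: 30.8
grip_force: 0.0
```

```bash
python3 - <<'E'
from h import *
s=bot.state();print(s['tool_pos'],s['eef_rot'])
t=bot.capture('top');sd=bot.capture('side');cv2.imwrite('pics/t5.png',t);cv2.imwrite('pics/s5.png',sd)
h,s_,v=hsv(t);m=blob(box((h>90)&(h<125)&(s_>70)&(v>25),180,200,290,310));e=ell(m);print(e,m.sum(),onz('top',*e[0],64))
T=t[210:320,150:340];S=sd[130:300,220:390]
T=cv2.resize(T,(400,232));S=cv2.resize(S,(400,400))
o=np.zeros((400,800,3),np.uint8);o[:232,:400]=T;o[:,400:]=S;cv2.imwrite('pics/g5.png',o)
E
```

```text
[ 553.6175077  -133.49111711  165.05691932] [-3.14108102e+00 -1.07954961e-02 -2.06247941e-03]
((225.5529327392578, 262.54937744140625), (53.31121826171875, 54.21333312988281), 56.23685836791992) 2120 [573.28789872 158.0703721   64.        ]
```

View pics/g5.png

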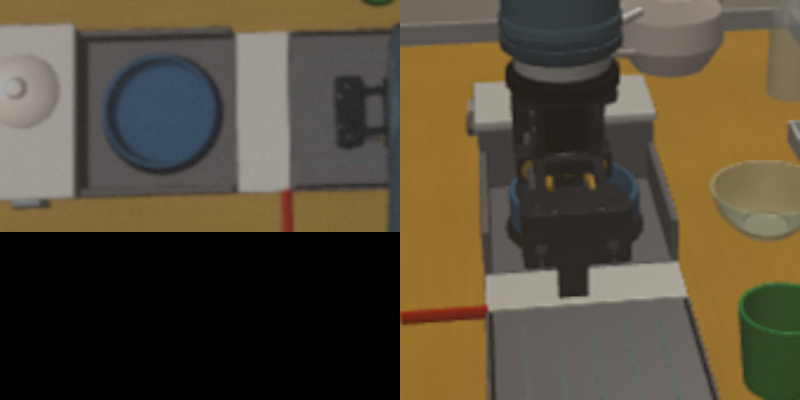

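The dish now sits centred on the spot to within about 4 mm, at (573,158). I'll go back to the bar.

>>> drive_tool(rows=[{"rotation": [0,0,0],"slide": [-0.5,-0.65,0],"jaw": 0.6},{"rotation": [0,0,0],"slide": [-0.5,-0.65,0],"jaw": 0.6},{"rotation": [0,0,0],"slide": [-0.5,-0.65,0],"jaw": 0.6},{"rotation": [0,0,0],"slide": [-0.43,-0.6,0],"jaw": 0.6},{"rotation": [0,0,0],"slide": [0,0,0],"jaw": 0.6},{"rotation": [0,0,0],"slide": [0,0,0.5],"jaw": 0.6},{"rotation": [0,0,0],"slide": [0,0,0.5],"jaw": 0.6},{"rotation": [0,0,0],"slide": [0,0,0.4],"jaw": 0.6},{"rotation": [0,0,0],"slide": [0,0,0],"jaw": 0.6},{"rotation": [0,0,0],"slide": [0,0,0],"jaw": 0.6}])

```text
t: 23.08
tool_pos: [437.2, 18.1, 80.8]
eef_rot: [-3.142, -0.011, -0.002]
force: [-0.3, 0.5, -0.2]
opening: 35.6
grip_force: 0.0
```

Down 53 mm, nudge +y by 2 mm, and pinch.

>>> drive_tool(rows=[{"rotation": [0,0,0],"slide": [-0.02,-0.03,0.35],"jaw": 0.6},{"rotation": [0,0,0],"slide": [0,0,0.3],"jaw": 0.6},{"rotation": [0,0,0],"slide": [0,0,0.22],"jaw": 0.6},{"rotation": [0,0,0],"slide": [0,0,0],"jaw": 0.6},{"rotation": [0,0,0],"slide": [0,0,0],"jaw": 0.8},{"rotation": [0,0,0],"slide": [0,0,0],"jaw": 0.9},{"rotation": [0,0,0],"slide": [0,0,0],"jaw": 1},{"rotation": [0,0,0],"slide": [0,0,0],"jaw": 1},{"rotation": [0,0,0],"slide": [0,0,0],"jaw": 1}], force=20)

```text
t: 24.2
tool_pos: [435.6, 21.4, 28.4]
eef_rot: [-3.14, -0.013, -0.002]
force: [-0.5, 5.3, 2.0]
opening: 11.0
grip_force: 20.0
```

>>> drive_tool(rows=[{"rotation": [0,0,0],"slide": [0,0,-0.1],"jaw": 1},{"rotation": [0,0,0],"slide": [0,-0.01,-0.11],"jaw": 1},{"rotation": [0,0,0],"slide": [0,-0.03,-0.14],"jaw": 1},{"rotation": [0,0,0],"slide": [0,-0.03,-0.09],"jaw": 1},{"rotation": [0,0,0],"slide": [0,-0.04,-0.08],"jaw": 1},{"rotation": [0,0,0],"slide": [0,-0.06,-0.1],"jaw": 1},{"rotation": [0,0,0],"slide": [0,-0.08,-0.09],"jaw": 1},{"rotation": [0,0,0],"slide": [0,-0.09,-0.08],"jaw": 1},{"rotation": [0,0,0],"slide": [0,-0.09,-0.07],"jaw": 1},{"rotation": [0,0,0],"slide": [0,0,0],"jaw": 1}])

```text
t: 25.45
tool_pos: [435.4, 42.1, 80.7]
eef_rot: [3.137, 0.005, 0.0]
force: [1.6, -10.6, 9.0]
opening: 10.9
grip_force: 20.0
```

>>> drive_tool(rows=[{"rotation": [0,0,0],"slide": [0,0,-0.05],"jaw": 1},{"rotation": [0,0,0],"slide": [0,-0.05,-0.03],"jaw": 1},{"rotation": [0,0,0],"slide": [0,-0.07,-0.03],"jaw": 1},{"rotation": [0,0,0],"slide": [0,0,0],"jaw": 1}])

```text
t: 25.95
tool_pos: [435.3, 50.2, 87.2]
eef_rot: [3.138, 0.007, 0.0]
force: [0.5, -10.4, 11.5]
opening: 10.6
grip_force: 20.0
```

```bash
python3 - <<'E'
from h import *
t=bot.capture('top');sd=bot.capture('side')
T=t[210:350,150:340];S=sd[140:290,180:350]
T=cv2.resize(T,(400,295));S=cv2.resize(S,(400,353))
o=np.zeros((353,800,3),np.uint8);o[:295,:400]=T;o[:,400:]=S;cv2.imwrite('pics/g6.png',o)
E
```

```text
(no output)
```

View pics/g6.png

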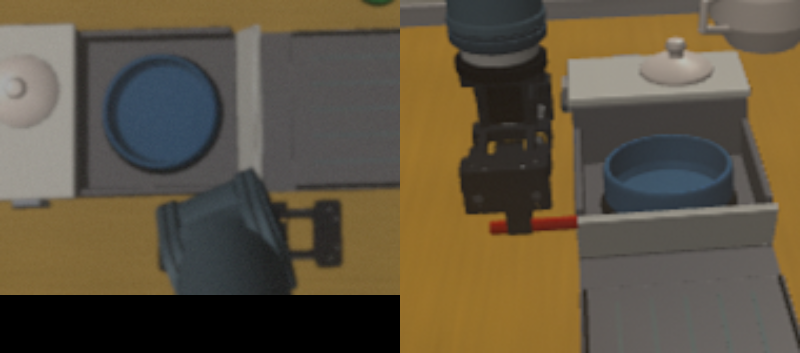

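The flap is following at about 0.4 rad, with the bar low between the fingers at (520,225). I'll keep pushing in +y so the rising bar settles deeper in the pads.

>>> drive_tool(rows=[{"rotation": [0,0,0],"slide": [0,-0.06,0],"jaw": 1},{"rotation": [0,0,0],"slide": [0,-0.06,0],"jaw": 1},{"rotation": [0,0,0],"slide": [0,-0.06,0],"jaw": 1},{"rotation": [0,0,0],"slide": [0,-0.06,0],"jaw": 1},{"rotation": [0,0,0],"slide": [0,0,0],"jaw": 1}])

```text
t: 26.68
tool_pos: [435.9, 65.0, 88.5]
eef_rot: [3.138, 0.007, 0.003]
force: [-3.4, -10.1, 33.2]
opening: 11.6
grip_force: 20.0
```

>>> drive_tool(rows=[{"rotation": [0,0,0],"slide": [0,0,-0.04],"jaw": 1},{"rotation": [0,0,0],"slide": [0,-0.05,-0.02],"jaw": 1},{"rotation": [0,0,0],"slide": [0,-0.04,0],"jaw": 1},{"rotation": [0,0,0],"slide": [0,-0.03,0],"jaw": 1},{"rotation": [0,0,0],"slide": [0,0,0],"jaw": 1}])

```text
t: 27.3
tool_pos: [435.8, 73.7, 90.5]
eef_rot: [3.141, 0.009, 0.003]
force: [3.0, -3.3, 5.9]
opening: 11.3
grip_force: 20.0
```

>>> drive_tool(rows=[{"rotation": [0,0,0],"slide": [0,-0.03,0],"jaw": 1},{"rotation": [0,0,0],"slide": [0,-0.03,0],"jaw": 1},{"rotation": [0,0,0],"slide": [0,0,0],"jaw": 1}])

```text
t: 27.68
tool_pos: [435.8, 74.0, 90.5]
eef_rot: [3.137, 0.005, 0.001]
force: [4.1, -13.9, 8.1]
opening: 11.2
grip_force: 20.0
```

It's hard against the stop, so the flap is shut. I'll unload, release and withdraw.

>>> drive_tool(rows=[{"rotation": [0,0,0],"slide": [0,0.03,0],"jaw": 1},{"rotation": [0,0,0],"slide": [0,0,0],"jaw": 0.8},{"rotation": [0,0,0],"slide": [0,0,0],"jaw": 0.6},{"rotation": [0,0,0],"slide": [0,0,0],"jaw": 0.6},{"rotation": [0,0,0],"slide": [0,0,0],"jaw": 0.6},{"rotation": [0,0,0],"slide": [0,0,-0.3],"jaw": 0.6},{"rotation": [0,0,0],"slide": [0,0,-0.7],"jaw": 0.6},{"rotation": [0,0,0],"slide": [0,0,-0.8],"jaw": 0.6},{"rotation": [0,0,0],"slide": [0,0.5,-0.5],"jaw": 0.6},{"rotation": [0,0,0],"slide": [0,0.8,0],"jaw": 0.6}])

```text
t: 28.92
tool_pos: [437.0, -1.2, 230.2]
eef_rot: [-3.141, -0.016, -0.009]
force: [1.3, -0.4, -1.2]
opening: 35.3
grip_force: 0.0
```

>>> drive_tool(rows=[{"rotation": [0,0,0],"slide": [0,0.8,0],"jaw": 0.6},{"rotation": [0,0,0],"slide": [0,0.8,0],"jaw": 0.6},{"rotation": [0,0,0],"slide": [0,0.8,0],"jaw": 0.6},{"rotation": [0,0,0],"slide": [0,0.8,0],"jaw": 0.6},{"rotation": [0,0,0],"slide": [0,0,0],"jaw": 0.6},{"rotation": [0,0,0],"slide": [0,0,0],"jaw": 0.6}])

```text
t: 29.68
tool_pos: [436.4, -192.8, 227.4]
eef_rot: [-3.141, -0.011, 0.001]
force: [-0.9, 1.8, 0.2]
opening: 35.8
grip_force: 0.0
```

```bash
python3 - <<'E'
from h import *
t=bot.capture('top');sd=bot.capture('side')
h,s_,v=hsv(t);m=blob(box((h>90)&(h<125)&(s_>70)&(v>25),180,200,290,310));e=ell(m);print(e,onz('top',*e[0],64))
r=blob(box(red(t),245,290,295,345));p=np.argwhere(r);print('red col',p[:,1].mean(),p[:,0].min(),p[:,0].max())
T=t[190:360,120:420];S=sd[140:370,180:410]
T=cv2.resize(T,(450,255));S=cv2.resize(S,(350,350))
o=np.zeros((350,800,3),np.uint8);o[:255,:450]=T;o[:,450:]=S;cv2.imwrite('pics/g7.png',o)
E
```

```text
((225.7593994140625, 262.5003967285156), (53.459903717041016, 54.393577575683594), 72.92060852050781) [573.39290314 157.58415923  64.        ]
red col 261.9894736842105 301 332
```

View pics/g7.png

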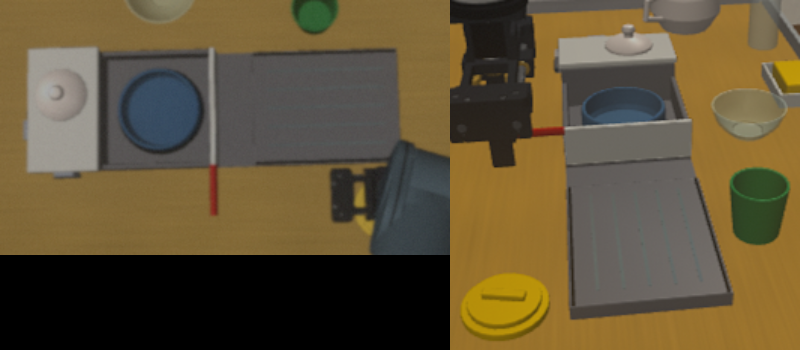

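The flap is shut: the bar column of 262 matches angle 0. The dish is on the spot and the other things are undisturbed.

```bash
python3 -c "
from station import bot
print(bot.hand_in())"
```

```text
the job is handed in; nothing more can be done
None
```

The job is handed in: the flap went down flat, the dish was slid onto the spot (about 4 mm off centre by the top camera, after a regrip to correct it), and the flap is shut again; the other things look undisturbed in the final pictures.

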